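Pack a spare-parts order into its kit tray

TASK

Pack the customer's order into the cardboard kit tray: the white oil filter standing in the round nest, the hexagonal hub nut in the square nest, the longer brake pad in the oblong nest, and the larger bearing over the post, each lying fully down in its nest with the same side up as it lies now. Set the parts down rather than dropping them, and leave the small bearing and the short brake pad where they are.

Things in the scene. Friction and masses are not known exactly. Their poses are not given: they have to be found in the camera images.
- filter_center (a point): Oil filter: white upright can, 58 mm across, 60 mm high, standing on the bench, its shoulder tapering over the top 6 mm. Point at its centre, 30 mm above its underside; z up. About 0.3 kg. Goes in the round nest.
- hub_nut_center (a point): Hub nut: solid steel hexagon, 41 mm across flats, 47 mm across corners, 26 mm high plus a 2 mm round collar on top (34 mm across), lying flat with the collar up. Point at its centre, 14 mm above its underside; z up; its flats face along its own +-y axis and every 60 degrees from there. About 0.2 kg. Goes in the square nest.
- pad_long_center (a point): The long brake pad: steel back plate 76 x 38 x 6 mm underneath, dark friction blocks on it 34 mm wide, 24 mm high in all, lying flat. Point at its centre, 12 mm above its underside; x along its length, z up. About 0.3 kg. Goes in the slot nest.
- bearing_large_center (a point): The large bearing: steel ring with a dark seal on top, 54 mm across, bore 30 mm, 28 mm high, lying flat. Point at its centre, 14 mm above its underside; z up. About 0.3 kg. Goes over the post of the post nest.
- bearing_small_center (a point): Look-alike, not part of the order: small bearing, 38 mm across, bore 18 mm, 28 mm high, lying flat. Point at its centre, 14 mm above its underside. Stays where it is.
- pad_short_center (a point): Look-alike, not part of the order: short brake pad, 46 x 38 mm, 24 mm high, lying flat. Point at its centre, 12 mm above its underside; x along the 46 mm. Stays where it is.
- nest_round_floor (a point): Nest with a round hole 76 mm across, 6 mm deep, in grey foam. One of four nests, 112 mm square, lying 2 by 2 in random order in a low cardboard tray (236 mm square, rim 14 mm above the table); neighbouring nests are 113 mm apart. The point lies at the middle of the nest's floor, 7 mm above the table; z up. Fixed. For the oil filter.
- nest_square_floor (a point): Nest with a square hole 64 x 64 mm, 6 mm deep, in grey foam; x and y along its sides. One of four nests, 112 mm square, lying 2 by 2 in random order in a low cardboard tray (236 mm square, rim 14 mm above the table); neighbouring nests are 113 mm apart. The point lies at the middle of the nest's floor, 7 mm above the table; z up. Fixed. For the hub nut.
- nest_slot_floor (a point): Nest with an oblong hole 94 x 56 mm, 6 mm deep, in grey foam; x along the 94 mm. One of four nests, 112 mm square, lying 2 by 2 in random order in a low cardboard tray (236 mm square, rim 14 mm above the table); neighbouring nests are 113 mm apart. The point lies at the middle of the nest's floor, 7 mm above the table; z up. Fixed. For the long brake pad. Fingers that hold a part less than 7 mm above its underside can touch the foam, so hold parts in their upper half.
- nest_post_floor (a point): Nest without foam: bare cardboard with a grey post in its middle, 14 mm across, standing 12 mm above its floor. One of four nests, 112 mm square, lying 2 by 2 in random order in a low cardboard tray (236 mm square, rim 14 mm above the table); neighbouring nests are 113 mm apart. The point lies at the middle of the nest's floor, 7 mm above the table; z up. Fixed. For the large bearing, which goes over the post and lies on the floor.
There are look-alikes about, which are no part of the job. Leave any yellow look-alike of the part that bears nest_post_floor alone.

How it is judged (in metres and radians):
At the end, for the whole second after the job is handed in: Filter (centre within 16 mm of its nest's), hub nut (18 mm), long pad (16 mm) and large bearing (12 mm) each down on the floor of its own nest (within 3 mm), upright (0.12 rad), at rest; small bearing and short pad within 25 mm of where they lay (horizontal distance between filter_center and nest_round_floor below 0.016 m and z of filter_center in the frame of nest_round_floor below 0.033 m and angle between each of filter_center, hub_nut_center, pad_long_center, bearing_large_center's own z axis and vertical below 0.12 rad and linear speed of each of filter, hub_nut, pad_long, bearing_large below 0.02 m/s and horizontal distance between hub_nut_center and nest_square_floor below 0.018 m and z of hub_nut_center in the frame of nest_square_floor below 0.017 m and horizontal distance between pad_long_center and nest_slot_floor below 0.016 m and z of pad_long_center in the frame of nest_slot_floor below 0.015 m and horizontal distance between bearing_large_center and nest_post_floor below 0.012 m and z of bearing_large_center in the frame of nest_post_floor below 0.017 m and distance of each of bearing_small_center, pad_short_center from where it was at the start of the episode below 0.025 m); the robot touches nothing.
It fails at once if an ordered part is dropped or slammed into the tray (faster than 0.7 m/s while within 30 mm of the floor of its nest) (((horizontal distance between filter_center and nest_round_floor below 0.05 m and z of filter_center in the frame of nest_round_floor below 0.06 m) and linear speed of filter above 0.7 m/s) or ((horizontal distance between hub_nut_center and nest_square_floor below 0.05 m and z of hub_nut_center in the frame of nest_square_floor below 0.044 m) and linear speed of hub_nut above 0.7 m/s) or ((horizontal distance between pad_long_center and nest_slot_floor below 0.05 m and z of pad_long_center in the frame of nest_slot_floor below 0.042 m) and linear speed of pad_long above 0.7 m/s) or ((horizontal distance between bearing_large_center and nest_post_floor below 0.05 m and z of bearing_large_center in the frame of nest_post_floor below 0.044 m) and linear speed of bearing_large above 0.7 m/s)).
It fails at once if the small bearing is moved more than 25 mm from where it lay (distance of bearing_small_center from where it was at the start of the episode above 0.025 m).
It fails at once if the short brake pad is moved more than 25 mm from where it lay (distance of pad_short_center from where it was at the start of the episode above 0.025 m).
It also fails if it takes over 104 s, if anything falls off the work surface, if the arm or the gripper's body presses on something with over 40 N, if the wrist force passes 120 N, or if a joint passes its speed limit or range.

ROBOT

A 6-joint arm with a two-finger parallel gripper is mounted at the origin on the work surface. World frame = base frame: x ahead of the robot, y to its left, z up, the work surface at z = 0. Lengths are in mm, angles in rad, forces in N, time in s.
With the tool pointing down it reaches from about 275 to 750 mm from the base axis. Payload 10.2 kg.
Tool frame: the origin (TCP) lies midway between the tips of the shut fingers; the grasp point (between the pads) lies 19 mm behind it; z points along the fingers, y is the direction in which the jaws open and shut (so a half turn about z gives the same grasp; the last joint's range is limited). The gripper opens to 85 mm and grips with 20 to 120 N. Pads are 22 mm wide; open, the fingers measure 114 mm over their backs; the gripper's body (76 mm by 85 mm) begins 54 mm behind the grasp point. The pads swing forward as they close: fully open they stand 13 mm farther back than shut.
Start: joints at [1.01, 0.313, 1.498, -0, 1.331, -0.223], TCP at [174.004, 495.332, 231.294] pointing down, gripper open.
Joint ranges: [-2.94, 2.94], [-0.97, 2.17], [0.19, 2.56], [-1.23, 4.37], [0.02, 3.11], [-2.88, 2.88]. Speed limits (rad/s): [2.39, 2.39, 3.01, 3.14, 3.14, 3.14].

INTERFACE

Orientations are given as a unit quaternion [w, x, y, z].
In Python, from rig import sense, optics, ctrl gives the robot as it stands.
- The arm moves only by the tool play_rows, never from a script. Its argument "plan" is a list of rows, each a list of 7 numbers: the shift along the world's x, y, z in mm, then the turn, a rotation vector about the world's x, y, z in rad, then the opening, from -1 (shut) to 1 (fully open), so that 0 is half open. A call has 1 to 5 rows; each row shifts and turns the pose as measured when the row begins; what a row does not reach is not made up. A row lasts 1/12 s, in which the tool goes at most 41.7 mm and 7.16 degrees, less where a joint would pass 70% of its speed; a pose out of reach is approached as far as the arm can. A call is refused whole if a number of a shift passes 41.7 or a number of a turn 0.125, either way. A call with a gripper value outside its range is refused whole. The fingers move at their own pace and stop on an object; "grip_force" is the grip in N (left out, the last holds). Time passes only in rows, so rows that do not move let the fingers close. It gives the time, the measured TCP pose, the force and the opening at its end, in the units of the state.
- sense(): the state, without advancing time (a new reading comes with each control period).
- optics.capture(name): name is "side" or "top" or "wrist"; returns a dict with "img" (480x640x3 uint8, blue, green, red), "fx", "fy", "cx", "cy" (pixels), "dist" ([k1, k2, p1, p2, k3] as OpenCV has them; the pictures are not rectified), "world_to_cam" (4x4, takes a point from world to camera coordinates). Camera axes: x right, y up, looking along -z (the intrinsics and any distortion apply to the point x, -y, -z); pixel columns grow to the right and rows downward; lengths in mm; the calibration is good to about 2 mm. A picture is of the moment at which its call begins. There is no depth.
- ctrl.finish_job(): hands the job in, once; it reports no verdict.
The state is a dict: "time_s": time; "joints": joint angles; "dq": joint speeds; "tau": joint torques, N m; "eef_pos": TCP position; "ee_rot": TCP orientation; "force": force on the tool from outside, world axes, zero at the start; "wrist_torque": the same for the moment, N m; "grip_width": opening from 0.0 (shut) to 1.0 (fully open).
Only numpy, scipy, OpenCV 4.12 (cv2) and the standard library are available. Lean on these libraries where they do the work, as an engineer would, in place of code of your own. Each camera call takes 0.05 s, during which the arm holds its last target. There are 200 camera calls.

## Working session

There is one attempt and no reset: what is moved stays moved. The work goes in short steps, Python scripts to look and compute and a tool call to move; the robot and the scene stay as the last step left them, time stands still between calls to the robot, and variables do not carry over. Pictures are saved under pics/ and viewed, about 12 in all and at most 16, crops included, and the job is handed in when it is done.

Besides the shell and the picture viewer there is one more tool, called after "Request:" by a JSON object that holds its "op" and its "data". play_rows: Moves the arm, as the interface text tells. Its arguments: {"type":"object","properties":{"plan":{"type":"array"},"grip_force":{"type":"number"}},"required":["plan"]}

```bash
mkdir -p pics; cat > h.py <<'E'
import numpy as np, cv2
from rig import sense, optics, ctrl
def cap(n,f=None):
    c=optics.capture(n)
    if f: cv2.imwrite('pics/'+f,c['img'])
    return c
def ray(c,u,v,z):
    K=np.array([[c['fx'],0,c['cx']],[0,c['fy'],c['cy']],[0,0,1.]])
    p=cv2.undistortPoints(np.array([[[u,v]]],float),K,np.array(c['dist'],float))[0,0]
    M=np.array(c['world_to_cam']);R=M[:3,:3];t=M[:3,3]
    d=R.T@np.array([p[0],-p[1],-1.]);o=-R.T@t
    return (o+d*(z-o[2])/d[2])
E
python3 - <<'E'
from h import *
for n in ('top','side','wrist'):
    c=cap(n,n+'0.png'); M=np.array(c['world_to_cam']); print(n,-M[:3,:3].T@M[:3,3],c['fx'],c['dist'])
print(sense())
E
```

```text
top [ 198.73471286  -37.21156159 1317.59160637] 590.4362786208379 [-0.1786554  0.         0.         0.         0.       ]
side [ 173.9386163  -725.44182589  822.10669973] 476.707501182631 [-0.03381547  0.          0.          0.          0.        ]
wrist [ 98.59416336 521.48400382 373.43182837] 389.64381566336937 [-0.05734448  0.          0.          0.          0.        ]
{'time_s': 0.15, 'joints': array([ 1.00958246e+00,  3.13304449e-01,  1.49818372e+00,  6.75619728e-06,
        1.33101720e+00, -2.23382370e-01]), 'dq': array([-0.00087169, -0.00091693, -0.00332339, -0.00129416, -0.00145913,
        0.00036701]), 'tau': array([ 1.74697045e-03, -4.12371540e+01, -2.59799212e+01, -2.23327952e-04,
        3.14823541e-03, -5.06744402e-05]), 'eef_pos': array([173.91579284, 495.17739625, 230.90494155]), 'ee_rot': array([-1.77503467e-04,  1.68114403e-01,  9.85767386e-01, -4.20435543e-04]), 'force': array([-0.47678687, -0.6310603 , -0.0683716 ]), 'wrist_torque': array([0.0531916 , 0.00379162, 0.02975466]), 'grip_width': 1.0020690771156027}
```

View pics/top0.png

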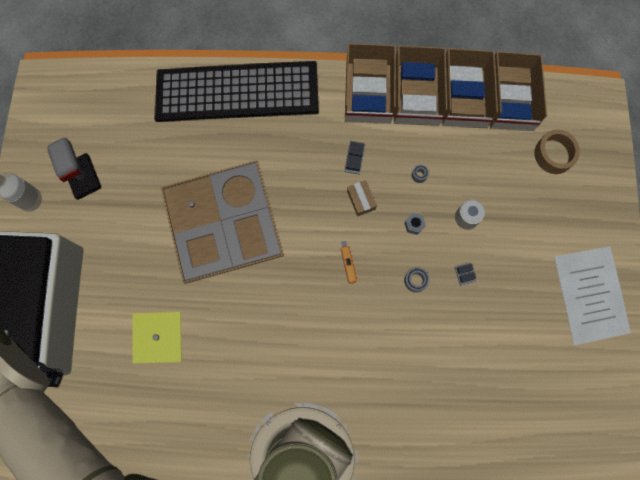

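View pics/side0.png

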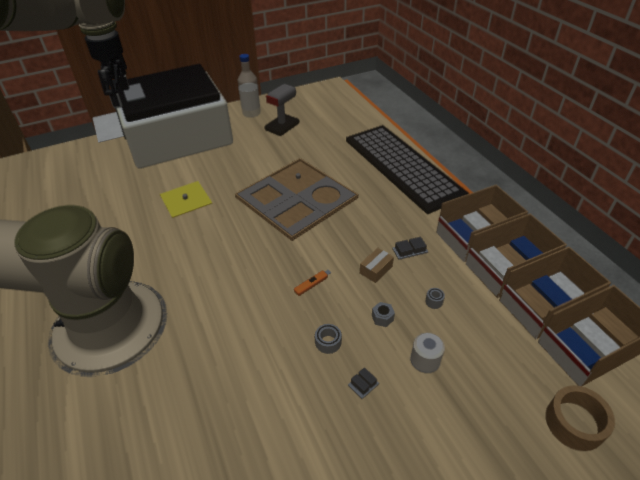

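The top view shows these parts:
- **Ordered parts:** filter (472,212), hub nut (415,223), large bearing (417,280), and long pad (355,157).
- **Look-alikes:** small bearing (420,173) and short pad (465,274). The yellow card with a post (156,337) is a decoy.
- **Tray nests:** post (192,205), round (238,191), and the square and slot below them at (203,250) and (251,237).

I'll confirm with an enlarged crop.

```bash
python3 - <<'E'
from h import *
i=cv2.imread('pics/top0.png')
a=cv2.resize(i[155:290,155:290],(400,400),interpolation=cv2.INTER_CUBIC)
b=cv2.resize(i[135:295,335:495],(400,400),interpolation=cv2.INTER_CUBIC)
cv2.imwrite('pics/crop1.png',np.hstack([a,b]))
c=optics.capture('top')
for n,u,v,z in [('filter',472,212,60),('nut',415,223,28),('bl',417,280,28),('pl',355,157,24),('bs',420,173,28),('ps',465,274,24),('post',192,205,19),('round',238,191,13),('A',203,250,13),('B',251,237,13),('base',300,455,0)]:
    print(n,ray(c,u,v,z).round(1))
E
```

```text
filter [ 549.4 -356.1   60. ]
nut [ 527.1 -232.6   28. ]
bl [ 397.3 -237.8   28. ]
pl [680.8 -93.   24. ]
bs [ 646.7 -244.1   28. ]
ps [ 415.1 -346.9   24. ]
post [552.6 278.5  19. ]
round [591.6 175.   13. ]
A [449.3 245.2  13. ]
B [483.8 137.4  13. ]
base [7.9 5.1 0. ]
```

View pics/crop1.png

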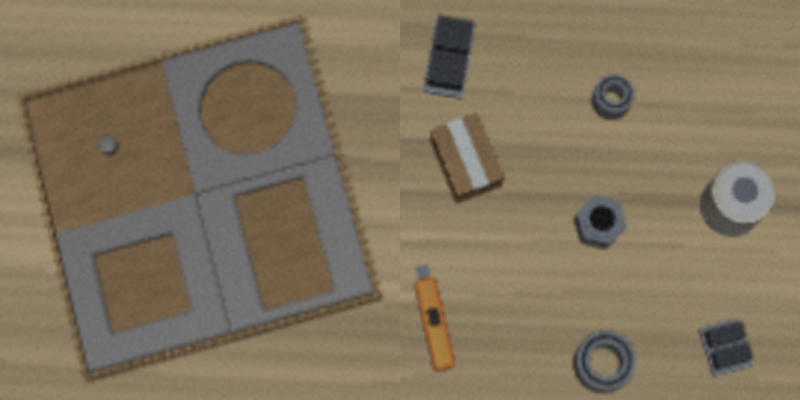

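The crop agrees: the slot is the lower-right nest, elongated along x, and the square is the lower-left. The long pad is at the upper left and the large bearing at the bottom centre. I'm moving over the tray first for a close look.

Request:
{"op": "play_rows", "data": {"plan": [[31, -25, 10, 0, 0, 0, 1], [31, -25, 10, 0, 0, 0, 1], [31, -25, 10, 0, 0, 0, 1], [31, -25, 5, 0, 0, 0, 1], [31, -25, 5, 0, 0, 0, 1]]}}

```text
time_s: 0.62
eef_pos: [327.5, 367.8, 270.4]
ee_rot: [-0.002, 0.162, 0.987, -0.002]
force: [0.8, 0.0, 0.1]
grip_width: 1.005
```

Request:
{"op": "play_rows", "data": {"plan": [[31, -25, 0, 0, 0, 0, 1], [31, -25, 0, 0, 0, 0, 1], [31, -25, 0, 0, 0, 0, 1], [31, -25, 0, 0, 0, 0, 1], [31, -25, 0, 0, 0, 0, 1]]}}

```text
time_s: 1.03
eef_pos: [488.5, 235.3, 272.0]
ee_rot: [-0.001, 0.162, 0.987, -0.001]
force: [-0.3, -0.1, -0.7]
grip_width: 1.0
```

Request:
{"op": "play_rows", "data": {"plan": [[31, -25, 0, 0, 0, 0, 1], [20, -15, 0, 0, 0, 0, 1], [0, 0, 0, 0, 0, 0, 1]]}}

```text
time_s: 1.28
eef_pos: [545.6, 187.4, 270.4]
ee_rot: [-0.001, 0.165, 0.986, -0.002]
force: [0.3, -0.5, -0.2]
grip_width: 1.0
```

```bash
python3 - <<'E'
from h import *
c=cap('wrist','w1.png');s=sense();print(s['time_s'],s['eef_pos'],s['ee_rot'])
M=np.array(c['world_to_cam']);print(-M[:3,:3].T@M[:3,3],M[:3,:3].round(2))
E
```

```text
1.3333 [544.27258312 188.62788534 270.41467279] [-0.00159032  0.16463477  0.98635217 -0.00149995]
[470.4823613  213.53883301 413.15382501] [[ 0.33  0.95 -0.  ]
 [-0.9   0.31 -0.3 ]
 [-0.29  0.1   0.95]]
```

View pics/w1.png

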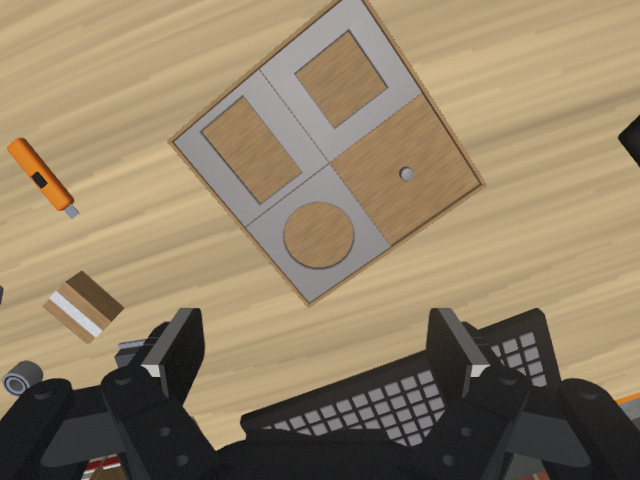

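The wrist picture shows the slot corners near (201,129)…(301,172) and the square corners near (295,74)…(388,88). The round hole is at (318,235), the post at (406,173), and the tray's central junction at (329,163).

```bash
cat >> h.py <<'E'
def P(c,pts,z): return np.array([ray(c,u,v,z)[:2] for u,v in pts])
E
python3 - <<'E'
from h import *
c=cap('wrist')
S=P(c,[(201,129),(243,96),(301,172),(260,204)],13);Q=P(c,[(295,74),(349,31),(388,88),(335,129)],13)
print('slot',S.mean(0),np.degrees(np.arctan2(*(S[2]-S[1])[::-1])),np.linalg.norm(S[2]-S[1]))
print('sq',Q.mean(0),np.linalg.norm(Q[1]-Q[0]),np.degrees(np.arctan2(*(Q[2]-Q[1])[::-1])))
print('round',P(c,[(318,235)],13),'post',P(c,[(406,173)],19),'mid',P(c,[(329,163)],13))
k=P(c,[(172,142),(309,305),(484,184)],14);print(k,(k[0]+k[2])/2,np.degrees(np.arctan2(*(k[1]-k[0])[::-1])))
E
```

```text
slot [482.77625596 140.77147502] 17.92437966645606 93.03523750963052
sq [448.87505931 247.57415712] 63.71932381219559 18.5334449858443
round [[588.59822298 175.57225745]] post [[553.44943418 281.76890085]] mid [[519.49827193 211.0294023 ]]
[[447.30291661  68.08554305]
 [664.19058349 138.89263764]
 [591.72076955 357.2259396 ]] [519.51184308 212.65574132] 18.080254105034523
```

Request:
{"op": "play_rows", "data": {"plan": [[-3, -41, -10, 0, 0, 0, 1], [-3, -41, -10, 0, 0, 0, 1], [-3, -41, -10, 0, 0, 0, 1], [-3, -41, -10, 0, 0, 0, 1], [-3, -41, 0, 0, 0, 0, 1]]}}

```text
time_s: 1.8
eef_pos: [522.8, -7.0, 230.5]
ee_rot: [-0.001, 0.154, 0.988, 0.001]
force: [0.3, -0.4, -0.5]
grip_width: 1.0
```

Request:
{"op": "play_rows", "data": {"plan": [[0, -41, 0, 0, 0, 0, 1], [0, -41, 0, 0, 0, 0, 1], [0, -41, 0, 0, 0, 0, 1], [0, -41, 0, 0, 0, 0, 1], [0, -41, 0, 0, 0, 0, 1]]}}

```text
time_s: 2.22
eef_pos: [518.8, -213.0, 232.1]
ee_rot: [-0.001, 0.149, 0.989, 0.001]
force: [0.6, 1.0, 0.9]
grip_width: 1.002
```

Request:
{"op": "play_rows", "data": {"plan": [[20, -20, 0, 0, 0, 0, 1], [20, -10, 0, 0, 0, 0, 1], [0, 0, 0, 0, 0, 0, 1]]}}

```text
time_s: 2.47
eef_pos: [558.4, -247.9, 232.6]
ee_rot: [-0.0, 0.151, 0.989, 0.001]
force: [-1.4, 0.6, -0.1]
grip_width: 1.001
```

```bash
python3 - <<'E'
from h import *
c=cap('wrist','w2.png');s=sense();print(s['time_s'],s['eef_pos'],s['ee_rot'])
E
```

```text
2.5167 [ 557.43755584 -246.83901887  232.74060446] [-7.75371224e-04  1.50795020e-01  9.88564132e-01  1.10329306e-03]
```

View pics/w2.png

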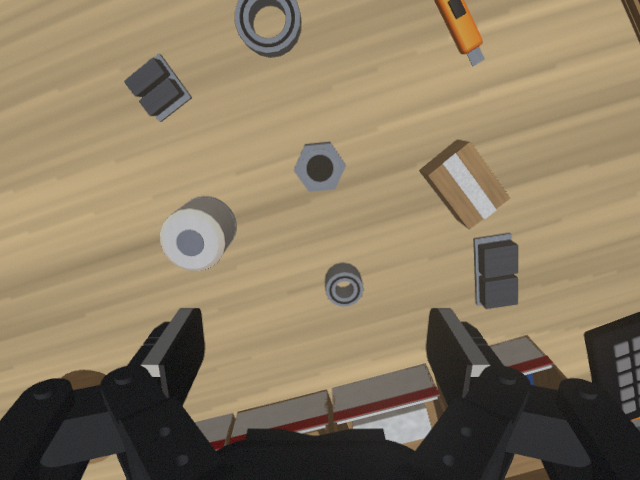

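The wrist view shows the filter top at (194,240), nut at (320,167), small bearing (344,289), large bearing (268,20), long pad (498,273) and short pad (158,88).

```bash
python3 - <<'E'
from h import *
c=cap('wrist')
print('filter',P(c,[(194,240)],60).round(1),'nut',P(c,[(320,167)],26).round(1),'bs',P(c,[(344,289)],28).round(1),'bl',P(c,[(268,20)],28).round(1))
h=P(c,[(308,143),(333,143),(345,167),(332,190),(308,191),(295,167)],26);e=h-h.mean(0)
print(h.mean(0),np.degrees(np.arctan2(e[:,1],e[:,0])),np.linalg.norm(e,axis=1))
L=P(c,[(478,243),(516,240),(518,304),(479,308)],24);print('pl',L.mean(0),np.degrees(np.arctan2(*(L[3]-L[0])[::-1])),np.degrees(np.arctan2(*(L[2]-L[1])[::-1])))
t=cv2.imread('pics/w2.png')
a=cv2.resize(t[0:200,100:360],(650,500),interpolation=cv2.INTER_CUBIC);cv2.imwrite('pics/c2.png',a)
E
```

```text
filter [[ 549.5 -352.8]] nut [[ 527.2 -232.5]] bs [[ 647.4 -245. ]] bl [[ 400.8 -237.4]]
[ 527.29765738 -232.36065391] [-170.36564501  134.66463272   72.84890252   10.19521049  -44.28311261
 -107.63130931] [23.65740562 23.86097053 22.17042194 23.3694601  24.24967537 22.45602198]
pl [680.90814601 -95.0814186 ] -8.940928872610794 -6.296957456844533
```

View pics/c2.png

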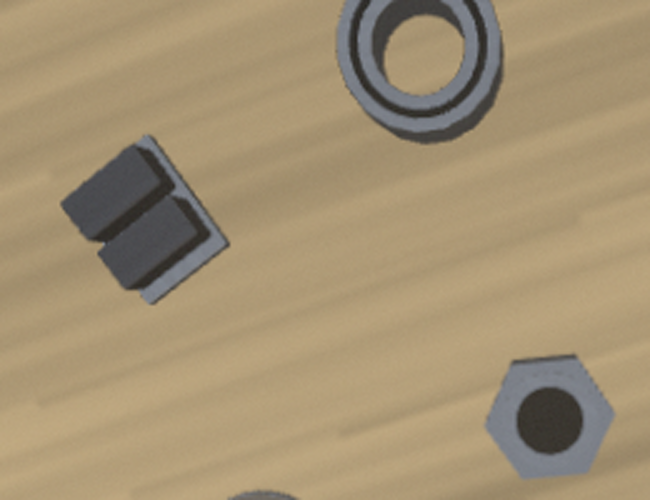

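Request:
{"op": "play_rows", "data": {"plan": [[-6, 3, -30, 0, 0, 0.105, 1], [-6, 3, -30, 0, 0, 0.105, 1], [-6, 3, -30, 0, 0, 0.105, 1], [-6, 3, -30, 0, 0, 0.105, 1], [-6, 3, -30, 0, 0, 0.105, 1]]}}

```text
time_s: 2.98
eef_pos: [527.0, -223.1, 87.4]
ee_rot: [0.007, -0.126, 0.992, -0.002]
force: [0.5, -0.4, -0.1]
grip_width: 0.999
```

Request:
{"op": "play_rows", "data": {"plan": [[0, 0, -15, 0, 0, 0, 1], [0, 0, 0, 0, 0, 0, 1]]}}

```text
time_s: 3.15
eef_pos: [522.6, -217.1, 67.5]
ee_rot: [0.003, -0.131, 0.991, 0.002]
force: [0.1, 0.0, 0.0]
grip_width: 1.003
```

```bash
cat >> h.py <<'E'
def st():
    s=sense();q=s['ee_rot'];w,x,y,z=q
    print('t',round(s['time_s'],2),'pos',s['eef_pos'].round(1),'jaw',np.degrees(np.arctan2(1-2*(x*x+z*z),2*(x*y-w*z))).round(1),'q',q.round(3),'F',s['force'].round(1),'g',round(s['grip_width'],3))
E
python3 -c "
from h import *
st()"
```

```text
t 3.15 pos [ 522.6 -217.1   67.5] jaw 105.0 q [ 0.003 -0.131  0.991  0.002] F [0.1 0.  0. ] g 1.003
```

Request:
{"op": "play_rows", "data": {"plan": [[4.5, -15, -15, 0, 0, -0.04, 1], [0, 0, -15, 0, 0, 0, 1], [0, 0, -15, 0, 0, 0, 1], [0, 0, -8, 0, 0, 0, 1], [0, 0, 0, 0, 0, 0, 1]]}}

```text
time_s: 3.57
eef_pos: [528.4, -227.6, 19.5]
ee_rot: [0.005, -0.112, 0.994, -0.0]
force: [-0.7, -0.0, -0.2]
grip_width: 1.002
```

```bash
python3 -c "
from h import *
st()"
```

```text
t 3.57 pos [ 528.4 -227.6   19.5] jaw 102.9 q [ 0.005 -0.112  0.994 -0.   ] F [-0.7 -0.  -0.2] g 1.002
```

Request:
{"op": "play_rows", "data": {"plan": [[-1, -5, -7, 0, 0, 0, 1], [0, 0, -6, 0, 0, 0, 1], [0, 0, 0, 0, 0, 0, 1]], "grip_force": 50}}

```text
time_s: 3.82
eef_pos: [528.6, -232.5, 8.8]
ee_rot: [0.007, -0.113, 0.994, -0.002]
force: [0.2, 0.0, -0.2]
grip_width: 0.999
```

Request:
{"op": "play_rows", "data": {"plan": [[0, 0, 0, 0, 0, 0, -0.5], [0, 0, 0, 0, 0, 0, -1], [0, 0, 0, 0, 0, 0, -1], [0, 0, 0, 0, 0, 0, -1], [0, 0, 0, 0, 0, 0, -1]]}}

```text
time_s: 4.23
eef_pos: [529.5, -233.1, 11.0]
ee_rot: [0.008, -0.113, 0.994, -0.003]
force: [-0.6, 0.1, -1.5]
grip_width: 0.47
```

Request:
{"op": "play_rows", "data": {"plan": [[0, 0, 0, 0, 0, 0, -1], [0, 0, 0, 0, 0, 0, -1], [0, 0, 0, 0, 0, 0, -1]]}}

```text
time_s: 4.48
eef_pos: [529.2, -232.9, 10.8]
ee_rot: [0.008, -0.113, 0.994, -0.003]
force: [-0.3, -0.3, -1.9]
grip_width: 0.47
```

Request:
{"op": "play_rows", "data": {"plan": [[0, 0, 15, 0, 0.015, 0, -1], [0, 0, 30, 0, 0, 0, -1], [-6, 20, 30, 0, 0, 0, -1], [-6, 38, 10, 0, 0, 0, -1], [-6, 38, 0, 0, 0, 0, -1]]}}

```text
time_s: 4.9
eef_pos: [509.7, -139.3, 96.7]
ee_rot: [-0.001, -0.109, 0.994, -0.001]
force: [0.5, 0.2, -3.1]
grip_width: 0.473
```

Request:
{"op": "play_rows", "data": {"plan": [[-6, 38, 0, 0, 0, 0, -1], [-6, 38, 0, 0, 0, 0, -1], [-6, 38, 0, 0, 0, 0, -1], [-6, 38, 0, 0, 0, 0, -1], [-6, 38, 0, 0, 0, 0, -1]]}}

```text
time_s: 5.32
eef_pos: [477.0, 58.0, 98.3]
ee_rot: [0.001, -0.107, 0.994, -0.002]
force: [0.9, -0.1, -1.2]
grip_width: 0.47
```

Request:
{"op": "play_rows", "data": {"plan": [[-6, 38, 0, 0, 0, 0, -1], [-6, 38, 0, 0, 0, 0, -1], [-6, 38, 0, 0, 0, 0, -1], [-6, 25, 0, 0, 0, 0, -1], [0, 0, 0, 0, 0, 0, -1]]}}

```text
time_s: 5.73
eef_pos: [448.1, 209.1, 98.5]
ee_rot: [0.001, -0.109, 0.994, -0.001]
force: [1.2, 0.2, -2.0]
grip_width: 0.468
```

```bash
python3 -c "
from h import *
cap('wrist','w3.png')
st()"
```

```text
t 5.78 pos [448.6 207.6  98.4] jaw 102.6 q [ 0.001 -0.109  0.994 -0.001] F [-0.8  0.6 -1.4] g 0.469
```

View pics/w3.png

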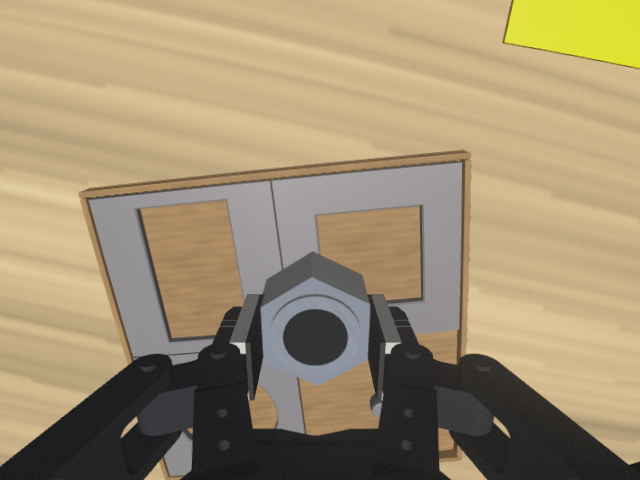

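The nut is held level, about (315,335), with the square nest at (370,255) straight ahead. I'm moving 40 mm in y and lowering.

Request:
{"op": "play_rows", "data": {"plan": [[0, 22, 0, 0, 0, 0, -1], [0, 18, -20, 0, 0, 0, -1], [0, 0, -15, 0, 0, 0, -1], [0, 0, 0, 0, 0, 0, -1]]}}

```text
time_s: 6.12
eef_pos: [450.1, 246.7, 62.9]
ee_rot: [0.002, -0.109, 0.994, -0.002]
force: [-0.6, 0.4, -1.5]
grip_width: 0.468
```

```bash
python3 -c "
from h import *
c=cap('wrist','w4.png')
st()"
```

```text
t 6.17 pos [450.6 246.7  64.1] jaw 102.4 q [ 0.003 -0.108  0.994 -0.001] F [-0.1 -0.8 -1.2] g 0.47
```

Request:
{"op": "play_rows", "data": {"plan": [[-1, 1, -16, 0, 0, 0, -1], [0, 0, -14, 0, 0, 0, -1], [0, 0, -10, 0, 0, 0, -1], [0, 0, -3, 0, 0, 0, -1], [0, 0, 0, 0, 0, 0, -1]]}}

```text
time_s: 6.58
eef_pos: [453.2, 244.0, 23.4]
ee_rot: [0.005, -0.106, 0.994, -0.001]
force: [-0.0, -0.2, -0.5]
grip_width: 0.468
```

Request:
{"op": "play_rows", "data": {"plan": [[-4, 4, -3, 0, 0.005, 0, -1], [0, 0, -2, 0, 0, 0, -1], [0, 0, -1.5, 0, 0, 0, -1], [0, 0, 0, 0, 0, 0, -1]]}}

```text
time_s: 6.92
eef_pos: [450.2, 248.1, 18.6]
ee_rot: [0.004, -0.105, 0.994, -0.001]
force: [-0.2, -0.1, -1.6]
grip_width: 0.469
```

Request:
{"op": "play_rows", "data": {"plan": [[0, 0, -1.5, 0, 0, 0, -1], [0, 0, -0.5, 0, 0, 0, -1], [0, 0, 0, 0, 0, 0, 0.1], [0, 0, 0, 0, 0, 0, 0.5], [0, 0, 0, 0, 0, 0, 0.5]]}}

```text
time_s: 7.33
eef_pos: [451.0, 248.5, 18.5]
ee_rot: [0.005, -0.106, 0.994, -0.001]
force: [0.7, -0.1, -0.2]
grip_width: 0.749
```

Request:
{"op": "play_rows", "data": {"plan": [[0, 0, 0, 0, 0, 0, 0.7], [0, 0, 10, 0, 0, 0, 0.7], [0, 0, 30, 0, 0, 0, 1], [0, -10, 38, 0, 0, 0, 1], [0, -38, 10, 0, 0, 0, 1]]}}

```text
time_s: 7.75
eef_pos: [449.1, 202.5, 108.8]
ee_rot: [0.003, -0.108, 0.994, -0.001]
force: [2.1, -0.1, 1.8]
grip_width: 1.006
```

```bash
python3 -c "
from h import *
c=cap('wrist','w5.png')
st()"
```

```text
t 7.8 pos [449.2 196.  108.5] jaw 102.2 q [ 0.003 -0.106  0.994 -0.002] F [ 5.7 -1.9  1.3] g 0.997
```

View pics/w5.png

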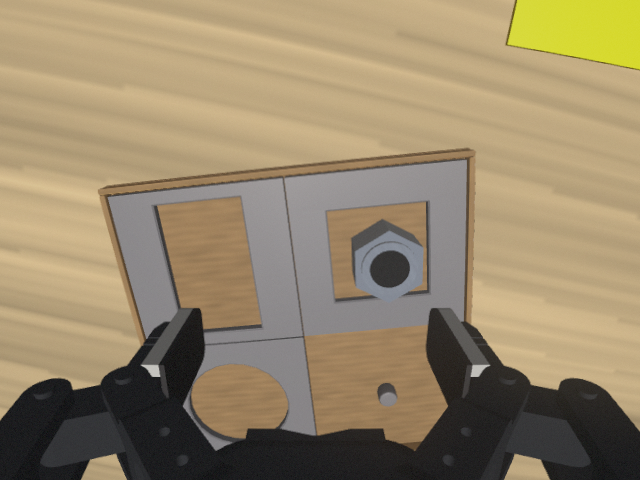

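The nut sits in the square nest at (388,262). Next is the large bearing.

Request:
{"op": "play_rows", "data": {"plan": [[-4, -36, 0, 0, 0, 0, 0.8], [-4, -36, 0, 0, 0, 0, 0.8], [-4, -36, 0, 0, 0, 0, 0.8], [-4, -36, 0, 0, 0, 0, 0.8], [-4, -36, 0, 0, 0, 0, 0.8]]}}

```text
time_s: 8.22
eef_pos: [428.8, 12.0, 113.9]
ee_rot: [0.007, -0.109, 0.994, -0.002]
force: [0.7, 0.3, 0.2]
grip_width: 0.897
```

Request:
{"op": "play_rows", "data": {"plan": [[-4, -36, 0, 0, 0, 0, 0.8], [-4, -36, 0, 0, 0, 0, 0.8], [-4, -36, 0, 0, 0, 0, 0.8], [-4, -36, 0, 0, 0, 0, 0.8], [-4, -36, 0, 0, 0, 0, 0.8]]}}

```text
time_s: 8.63
eef_pos: [406.0, -177.0, 117.7]
ee_rot: [0.009, -0.109, 0.994, -0.004]
force: [1.7, -0.1, 0.2]
grip_width: 0.902
```

Request:
{"op": "play_rows", "data": {"plan": [[0, -20, 0, 0, 0, 0, 0.8], [0, 0, 0, 0, 0, 0, 0.8]]}}

```text
time_s: 8.8
eef_pos: [405.0, -203.9, 119.2]
ee_rot: [0.01, -0.106, 0.994, -0.005]
force: [0.5, 0.8, 0.6]
grip_width: 0.904
```

```bash
python3 -c "
from h import *
c=cap('wrist','w6.png')
st()"
```

```text
t 8.85 pos [ 405.  -202.4  119. ] jaw 102.2 q [ 0.01  -0.106  0.994 -0.005] F [ 0.1 -0.1  0.6] g 0.9
```

View pics/w6.png

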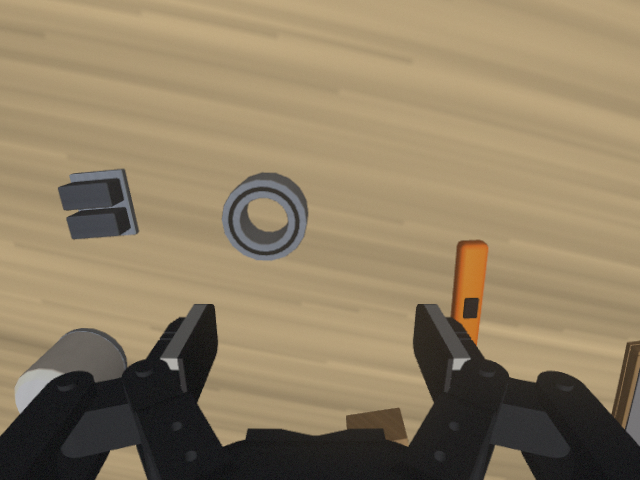

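```bash
python3 -c "
from h import *
c=cap('wrist')
print(P(c,[(264,219)],28))"
```

```text
[[ 397.70822626 -237.12955736]]
```

Request:
{"op": "play_rows", "data": {"plan": [[-4, -18, -10, 0.008, 0.021, 0, 0.8], [-3, -17, -20, 0, 0, 0, 0.8], [0, 0, -30, 0, 0, 0, 0.8], [0, 0, -15, 0, 0, 0, 0.8], [0, 0, 0, 0, 0, 0, 0.8]]}}

```text
time_s: 9.32
eef_pos: [399.4, -231.3, 43.7]
ee_rot: [0.001, -0.111, 0.994, -0.0]
force: [-1.1, 0.4, 1.3]
grip_width: 0.905
```

```bash
python3 -c "
from h import *
st()"
```

```text
t 9.32 pos [ 399.4 -231.3   43.7] jaw 102.7 q [ 0.001 -0.111  0.994 -0.   ] F [-1.1  0.4  1.3] g 0.905
```

Request:
{"op": "play_rows", "data": {"plan": [[-1, -6, -14, 0, 0, 0, 0.8], [0, 0, -12, 0, 0, 0, 0.8], [0, 0, -8, 0, 0, 0, 0.8], [0, 0, 0, 0, 0, 0, 0.8]]}}

```text
time_s: 9.65
eef_pos: [400.0, -233.4, 11.3]
ee_rot: [0.001, -0.114, 0.994, -0.0]
force: [-0.0, 0.3, -0.8]
grip_width: 0.904
```

Request:
{"op": "play_rows", "data": {"plan": [[-1, -4, -4, 0, 0, 0, 0.8], [0, 0, 0, 0, 0, 0, 0.4], [0, 0, 0, 0, 0, 0, -1], [0, 0, 0, 0, 0, 0, -1], [0, 0, 0, 0, 0, 0, -1]]}}

```text
time_s: 10.07
eef_pos: [400.7, -237.5, 10.4]
ee_rot: [0.002, -0.115, 0.993, -0.002]
force: [-0.6, 0.2, -2.4]
grip_width: 0.613
```

Request:
{"op": "play_rows", "data": {"plan": [[0, 0, 0, 0, 0, 0, -1], [0, 0, 0, 0, 0, 0, -1], [0, 0, 0, 0, 0, 0, -1]]}}

```text
time_s: 10.32
eef_pos: [400.6, -237.3, 10.7]
ee_rot: [0.002, -0.115, 0.993, -0.002]
force: [-0.8, -0.2, -3.3]
grip_width: 0.612
```

Request:
{"op": "play_rows", "data": {"plan": [[0, 0, 15, 0, 0.005, 0, -1], [0, 0, 30, 0, 0, 0, -1], [5, 15, 35, 0, 0, 0, -1], [11, 36, 10, 0, 0, 0, -1], [11, 36, 0, 0, 0, 0, -1]]}}

```text
time_s: 10.73
eef_pos: [426.2, -151.7, 103.3]
ee_rot: [-0.001, -0.11, 0.994, -0.001]
force: [0.6, 0.2, -2.7]
grip_width: 0.613
```

Request:
{"op": "play_rows", "data": {"plan": [[11, 36, 0, 0, 0, 0, -1], [11, 36, 0, 0, 0, 0, -1], [11, 36, 0, 0, 0, 0, -1], [11, 36, 0, 0, 0, 0, -1], [11, 36, 0, 0, 0, 0, -1]]}}

```text
time_s: 11.15
eef_pos: [482.3, 36.3, 105.2]
ee_rot: [0.001, -0.108, 0.994, -0.002]
force: [0.5, -1.2, -1.0]
grip_width: 0.614
```

Request:
{"op": "play_rows", "data": {"plan": [[11, 36, 0, 0, 0, 0, -1], [11, 36, 0, 0, 0, 0, -1], [11, 36, 0, 0, 0, 0, -1], [11, 36, 0, 0, 0, 0, -1], [11, 20, 0, 0, 0, 0, -1]]}}

```text
time_s: 11.57
eef_pos: [536.9, 212.3, 104.5]
ee_rot: [0.0, -0.11, 0.994, -0.001]
force: [0.2, 0.2, -2.3]
grip_width: 0.615
```

Request:
{"op": "play_rows", "data": {"plan": [[0, 0, 0, 0, 0, 0, -1]]}}

```text
time_s: 11.65
eef_pos: [537.6, 215.9, 104.1]
ee_rot: [0.0, -0.111, 0.994, -0.001]
force: [0.3, -0.2, -2.9]
grip_width: 0.611
```

```bash
python3 -c "
from h import *
c=cap('wrist','w7.png')
st()"
```

```text
t 11.7 pos [536.7 214.6 103.8] jaw 102.8 q [-0.    -0.111  0.994 -0.001] F [-0.8  0.7 -2.5] g 0.612
```

View pics/w7.png

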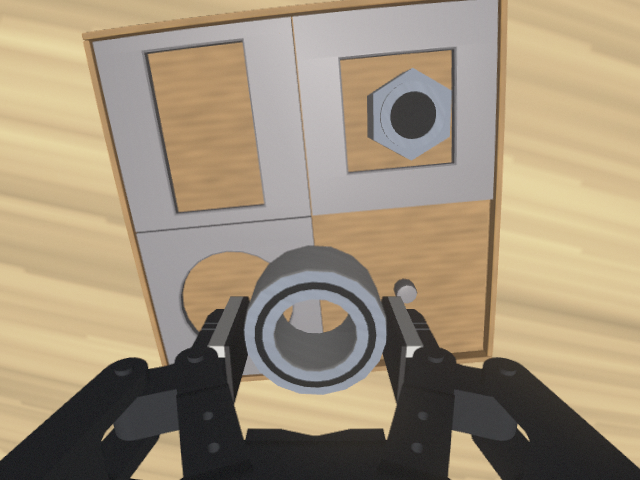

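The bearing is held level with its top at (316,334). The post top is at (404,293) and the nut at (413,115) in its nest.

```bash
python3 -c "
from h import *
c=cap('wrist')
print('post',P(c,[(404,293)],19),'bearing',P(c,[(316,334)],121),'nut',P(c,[(413,115)],35),'sq',P(c,[(340,57),(455,47),(454,163),(348,173)],13).mean(0),'mid',P(c,[(312,216)],13))
st()"
```

```text
post [[554.63462102 277.79791375]] bearing [[534.89379307 215.09317168]] nut [[448.6839538 247.4709225]] sq [447.75590736 244.5493117 ] mid [[519.2943089  208.99488408]]
t 11.75 pos [536.4 213.  103.9] jaw 102.7 q [-0.001 -0.111  0.994 -0.001] F [-0.2 -0.5 -2.2] g 0.616
```

Request:
{"op": "play_rows", "data": {"plan": [[7, 24, 0, 0, 0, 0, -1], [7, 24, -10, 0, 0, 0, -1], [6, 17, -20, 0, 0, 0, -1], [0, 0, -20, 0, 0, 0, -1], [0, 0, 0, 0, 0, 0, -1]]}}

```text
time_s: 12.17
eef_pos: [556.6, 274.0, 52.7]
ee_rot: [-0.001, -0.107, 0.994, -0.002]
force: [-0.4, -0.5, -3.3]
grip_width: 0.613
```

```bash
python3 -c "
from h import *
c=cap('wrist','w8.png')
st()"
```

```text
t 12.22 pos [557.5 274.1  54.8] jaw 102.3 q [-0.    -0.107  0.994 -0.002] F [ 0.7  0.2 -2. ] g 0.615
```

View pics/w8.png

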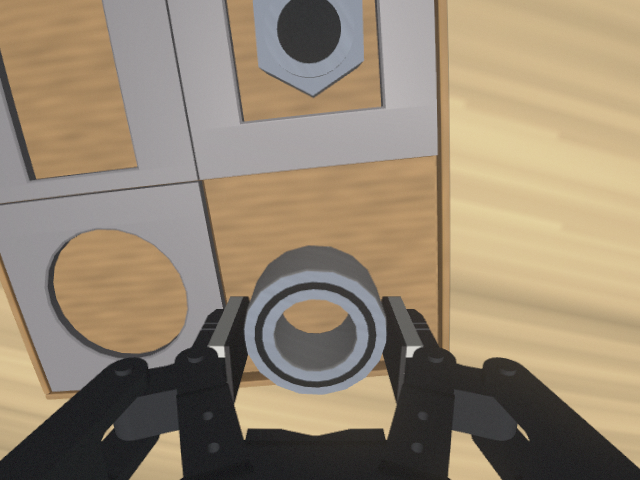

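The post is hidden behind the bearing, so I'm using the junction at (200,181) and the round hole near (118,292) to check.

```bash
python3 -c "
from h import *
c=cap('wrist')
m=P(c,[(200,181)],13)[0];k=P(c,[(49,397),(437,156)],13);print('mid',m,'post',m+[36.2,71.2],'round',P(c,[(118,292)],13),'bearing',P(c,[(316,334)],72),k)
st()"
```

```text
mid [521.79255605 210.35711989] post [557.99255605 281.55711989] round [[589.88462068 174.36837224]] bearing [[555.64396738 274.66382532]] [[670.68302054 135.01265241]
 [486.37444526 317.57204062]]
t 12.27 pos [558.4 274.2  56.4] jaw 102.3 q [ 0.001 -0.107  0.994 -0.002] F [-0.4  0.2 -2.6] g 0.612
```

Request:
{"op": "play_rows", "data": {"plan": [[-1, 5, -10, 0, 0, 0, -1], [0, 0, -8, 0, 0, 0, -1], [0, 0, 0, 0, 0, 0, -1]]}}

```text
time_s: 12.52
eef_pos: [558.8, 277.7, 40.7]
ee_rot: [0.004, -0.105, 0.994, -0.002]
force: [-0.2, 0.5, -3.1]
grip_width: 0.608
```

Request:
{"op": "play_rows", "data": {"plan": [[-1.5, 2.5, -6, 0, 0.01, 0, -1], [0, 0, -6, 0, 0, 0, -1], [0, 0, -4, 0, 0, 0, -1], [0, 0, 0, 0, 0, 0, -1]]}}

```text
time_s: 12.85
eef_pos: [557.6, 279.9, 24.2]
ee_rot: [-0.001, -0.105, 0.994, -0.001]
force: [-0.5, 0.5, -2.4]
grip_width: 0.612
```

Below the post top with no contact force, so the bearing is over the post.

Request:
{"op": "play_rows", "data": {"plan": [[0, 0, -3, 0, 0, 0, -1], [0, 0, -2, 0, 0, 0, -1], [0, 0, -2, 0, 0, 0, -1], [0, 0, -1, 0, 0, 0, -1], [0, 0, 0, 0, 0, 0, -1]]}}

```text
time_s: 13.27
eef_pos: [557.9, 280.0, 17.3]
ee_rot: [-0.001, -0.105, 0.994, -0.001]
force: [-0.2, 0.0, -3.5]
grip_width: 0.613
```

Request:
{"op": "play_rows", "data": {"plan": [[0, 0, -0.5, 0, 0, 0, 0], [0, 0, 0, 0, 0, 0, 0.4], [0, 0, 0, 0, 0, 0, 0.6], [0, 0, 0, 0, 0, 0, 0.6], [0, 0, 0, 0, 0, 0, 0.6]]}}

```text
time_s: 13.68
eef_pos: [558.8, 280.2, 17.5]
ee_rot: [0.001, -0.105, 0.994, -0.001]
force: [0.4, 0.0, 0.2]
grip_width: 0.8
```

Request:
{"op": "play_rows", "data": {"plan": [[0, 0, 10, 0, 0, 0, 0.6], [0, 0, 30, 0, 0, 0, 0.8], [0, 0, 40, 0, 0, 0, 0.8], [5, -30, 25, 0, 0, 0, 0.8], [0, -35, 20, 0, 0, 0, 0.8]]}}

```text
time_s: 14.1
eef_pos: [560.0, 217.5, 144.5]
ee_rot: [-0.003, -0.108, 0.994, -0.001]
force: [-0.1, -0.1, -0.4]
grip_width: 0.895
```

```bash
python3 -c "
from h import *
c=cap('wrist','w9.png')
st()"
```

```text
t 14.15 pos [562.  212.3 149.2] jaw 102.2 q [-0.    -0.107  0.994 -0.002] F [ 2.7 -4.1  4.9] g 0.899
```

View pics/w9.png

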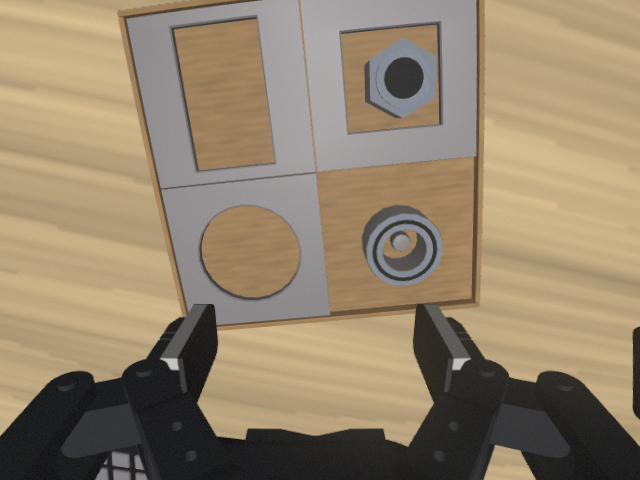

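The bearing is seated over the post, with the post visible in its bore at (402,243). Next is the filter.

Request:
{"op": "play_rows", "data": {"plan": [[0, -38, 0, 0, 0, 0, 1], [0, -38, 0, 0, 0, 0, 1], [0, -38, 0, 0, 0, 0, 1], [0, -38, 0, 0, 0, 0, 1], [0, -38, 0, 0, 0, 0, 1]]}}

```text
time_s: 14.57
eef_pos: [562.1, 20.9, 157.1]
ee_rot: [0.006, -0.11, 0.994, -0.002]
force: [0.8, 0.1, -0.0]
grip_width: 1.0
```

Request:
{"op": "play_rows", "data": {"plan": [[0, -38, 0, 0, 0, 0, 1], [0, -38, 0, 0, 0, 0, 1], [0, -38, 0, 0, 0, 0, 1], [0, -38, 0, 0, 0, 0, 1], [0, -38, 0, 0, 0, 0, 1]]}}

```text
time_s: 14.98
eef_pos: [560.7, -178.7, 162.4]
ee_rot: [0.009, -0.109, 0.994, -0.003]
force: [0.9, 0.3, 0.8]
grip_width: 0.995
```

Request:
{"op": "play_rows", "data": {"plan": [[0, -38, 0, 0, 0, 0, 1], [0, -38, 0, 0, 0, 0, 1], [0, -30, 0, 0, 0, 0, 1], [0, 0, 0, 0, 0, 0, 1]]}}

```text
time_s: 15.32
eef_pos: [558.5, -297.2, 165.7]
ee_rot: [0.01, -0.106, 0.994, -0.005]
force: [0.0, -0.3, -0.6]
grip_width: 1.001
```

```bash
python3 - <<'E'
from h import *
c=cap('wrist','w10.png')
st()
g=c['img'];m=cv2.inRange(cv2.cvtColor(g,cv2.COLOR_BGR2HSV),(0,0,165),(180,60,255))
n,l,s,ce=cv2.connectedComponentsWithStats(m)
for i in range(1,n):
    if s[i,4]>300: print(s[i],ce[i].round(1),P(c,[(s[i,0]+s[i,2]/2,s[i,1]+s[i,3]/2)],57))
E
```

```text
t 15.37 pos [ 558.7 -295.   165.8] jaw 102.2 q [ 0.01  -0.107  0.994 -0.005] F [-0.1  1.1 -1. ] g 1.0
[ 187  161   85   80 4174] [229.4 199.1] [[ 549.51151411 -357.90125953]]
[ 531  262   18   76 1239] [539.2 298.8] [[ 574.24389298 -127.1083997 ]]
```

View pics/w10.png

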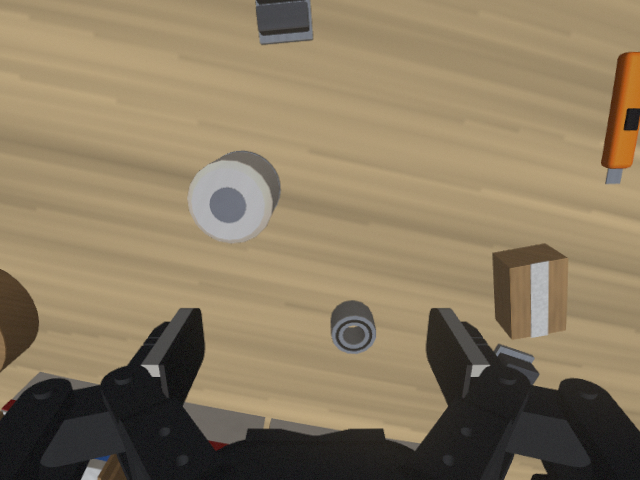

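The filter cap is at (228,204), which gives about (549.5,-356). The small bearing at (353,330) is clear of the path.

Request:
{"op": "play_rows", "data": {"plan": [[-3, -25, -5, 0.008, 0.021, 0, 1], [-3, -24, -10, 0, 0, 0, 1], [-3, -12, -20, 0, 0, 0, 1], [0, 0, 0, 0, 0, 0, 1]]}}

```text
time_s: 15.7
eef_pos: [550.5, -354.6, 133.2]
ee_rot: [0.001, -0.108, 0.994, -0.0]
force: [-0.5, 0.8, -1.3]
grip_width: 1.0
```

```bash
python3 - <<'E'
from h import *
c=cap('wrist','w11.png')
st()
E
```

```text
t 15.75 pos [ 551.6 -354.   135.7] jaw 102.5 q [ 0.002 -0.109  0.994 -0.001] F [ 0.3 -0.6  1.2] g 1.0
```

View pics/w11.png

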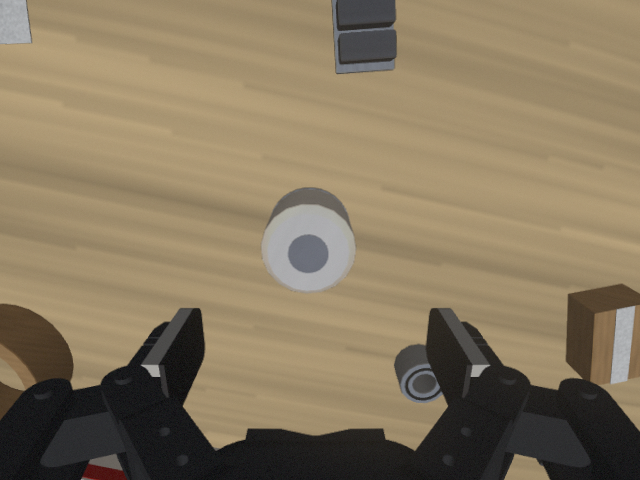

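The filter is centred almost between the fingers, at 308 px against 316 px. I'm shifting -3 mm in y and descending.

Request:
{"op": "play_rows", "data": {"plan": [[-2, -3, -25, 0, 0, 0, 1], [0, 0, -30, 0, 0, 0, 1], [0, 0, -25, 0, 0, 0, 1], [0, 0, -15, 0, 0, 0, 1], [0, 0, 0, 0, 0, 0, 1]]}}

```text
time_s: 16.17
eef_pos: [554.6, -350.5, 47.5]
ee_rot: [0.007, -0.112, 0.994, -0.005]
force: [-0.0, -0.1, 0.1]
grip_width: 0.995
```

Request:
{"op": "play_rows", "data": {"plan": [[-4, -7, -5, 0.008, 0.018, 0, 1], [0, 0, -12, 0, 0, 0, 1], [0, -1, -10, 0, 0, 0, 1], [0, 0, 0, 0, 0, 0, 1]]}}

```text
time_s: 16.5
eef_pos: [553.4, -357.6, 24.6]
ee_rot: [-0.0, -0.113, 0.994, -0.002]
force: [-0.7, -0.7, -0.6]
grip_width: 1.001
```

Request:
{"op": "play_rows", "data": {"plan": [[-3, 0, -2, 0, 0, 0, 0.5], [0, 0, 0, 0, 0, 0, 0], [0, 0, 0, 0, 0, 0, -1], [0, 0, 0, 0, 0, 0, -1], [0, 0, 0, 0, 0, 0, -1]]}}

```text
time_s: 16.92
eef_pos: [550.7, -358.1, 24.2]
ee_rot: [0.0, -0.113, 0.994, -0.003]
force: [0.4, 0.2, -3.0]
grip_width: 0.662
```

Request:
{"op": "play_rows", "data": {"plan": [[0, 0, 0, 0, 0, 0, -1], [0, 0, 0, 0, 0, 0, -1], [0, 0, 0, 0, 0, 0, -1]]}}

```text
time_s: 17.17
eef_pos: [550.4, -357.8, 23.9]
ee_rot: [0.0, -0.113, 0.994, -0.002]
force: [0.5, 0.2, -1.9]
grip_width: 0.663
```

Request:
{"op": "play_rows", "data": {"plan": [[0, 0, 15, 0, 0, 0, -1], [0, 0, 30, 0, 0, 0, -1], [0, 10, 35, 0, 0, 0, -1], [2, 36, 15, 0, 0, 0, -1], [2, 36, 0, 0, 0, 0, -1]]}}

```text
time_s: 17.58
eef_pos: [551.6, -278.3, 119.3]
ee_rot: [-0.001, -0.109, 0.994, -0.001]
force: [0.6, 1.3, -2.5]
grip_width: 0.658
```

Request:
{"op": "play_rows", "data": {"plan": [[3, 36, 0, 0, 0, 0, -1], [3, 36, 0, 0, 0, 0, -1], [3, 36, 0, 0, 0, 0, -1], [3, 36, 0, 0, 0, 0, -1], [3, 36, 0, 0, 0, 0, -1]]}}

```text
time_s: 18.0
eef_pos: [566.0, -91.5, 121.7]
ee_rot: [0.0, -0.108, 0.994, -0.002]
force: [0.8, 0.2, -3.0]
grip_width: 0.658
```

Request:
{"op": "play_rows", "data": {"plan": [[3, 36, 0, 0, 0, 0, -1], [3, 36, 0, 0, 0, 0, -1], [3, 36, 0, 0, 0, 0, -1], [3, 36, 0, 0, 0, 0, -1], [3, 30, 0, 0, 0, 0, -1]]}}

```text
time_s: 18.42
eef_pos: [579.7, 92.5, 122.2]
ee_rot: [0.001, -0.108, 0.994, -0.002]
force: [1.0, -0.6, -3.2]
grip_width: 0.664
```

Request:
{"op": "play_rows", "data": {"plan": [[0, 0, 0, 0, 0, 0, -1]]}}

```text
time_s: 18.5
eef_pos: [579.4, 97.6, 122.2]
ee_rot: [0.001, -0.11, 0.994, -0.002]
force: [-0.4, 0.8, -3.7]
grip_width: 0.659
```

```bash
python3 - <<'E'
from h import *
c=cap('wrist','w12.png')
st()
E
```

```text
t 18.55 pos [579.3  95.6 122.1] jaw 102.6 q [ 0.001 -0.11   0.994 -0.002] F [ 0.6  0.7 -2.8] g 0.662
```

View pics/w12.png

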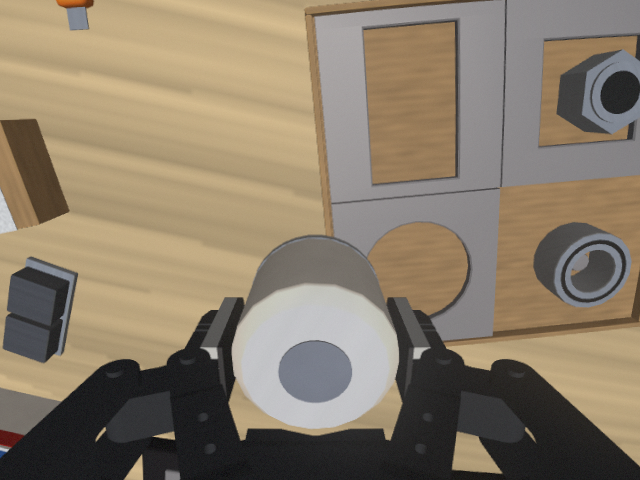

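The filter is upright in the fingers, and the round nest is at (418,270). I'm moving over it.

Request:
{"op": "play_rows", "data": {"plan": [[4, 30, 0, 0, 0, 0, -1], [4, 30, -10, 0, 0, 0, -1], [3, 22, -20, 0, 0, 0, -1], [0, 0, -15, 0, 0, 0, -1], [0, 0, 0, 0, 0, 0, -1]]}}

```text
time_s: 18.97
eef_pos: [591.5, 177.5, 76.3]
ee_rot: [0.002, -0.108, 0.994, -0.003]
force: [-0.8, -0.3, -3.5]
grip_width: 0.661
```

```bash
python3 - <<'E'
from h import *
st()
E
```

```text
t 18.97 pos [591.5 177.5  76.3] jaw 102.4 q [ 0.002 -0.108  0.994 -0.003] F [-0.8 -0.3 -3.5] g 0.661
```

Request:
{"op": "play_rows", "data": {"plan": [[-1, -2, -16, 0, 0.006, 0, -1], [0, 0, -12, 0, 0, 0, -1], [0, 0, -8, 0, 0, 0, -1], [0, 0, 0, 0, 0, 0, -1]]}}

```text
time_s: 19.3
eef_pos: [591.6, 172.2, 40.3]
ee_rot: [-0.001, -0.107, 0.994, -0.003]
force: [-0.4, -0.0, -3.1]
grip_width: 0.661
```

Request:
{"op": "play_rows", "data": {"plan": [[-1, 3, -4, 0, 0, 0, -1], [0, 0, -3, 0, 0, 0, -1], [0, 0, -2, 0, 0, 0, -1], [0, 0, -1, 0, 0, 0, -1], [0, 0, 0, 0, 0, 0, -1]]}}

```text
time_s: 19.72
eef_pos: [592.0, 174.4, 32.0]
ee_rot: [0.001, -0.106, 0.994, -0.003]
force: [-0.3, 0.2, -2.4]
grip_width: 0.656
```

Request:
{"op": "play_rows", "data": {"plan": [[0, 0, -1, 0, 0, 0, -1], [0, 0, -0.5, 0, 0, 0, -1], [0, 0, 0, 0, 0, 0, -1]]}}

```text
time_s: 19.97
eef_pos: [592.4, 174.5, 31.1]
ee_rot: [0.002, -0.106, 0.994, -0.003]
force: [0.2, -0.5, -3.1]
grip_width: 0.661
```

Request:
{"op": "play_rows", "data": {"plan": [[0, 0, 0, 0, 0, 0, 0.4], [0, 0, 0, 0, 0, 0, 0.5], [0, 0, 0, 0, 0, 0, 0.9], [0, 0, 0, 0, 0, 0, 0.9], [0, 0, 10, 0, 0, 0, 0.9]]}}

```text
time_s: 20.38
eef_pos: [592.6, 174.6, 41.6]
ee_rot: [0.002, -0.106, 0.994, -0.003]
force: [-0.1, 0.7, 0.1]
grip_width: 0.952
```

Request:
{"op": "play_rows", "data": {"plan": [[0, 0, 30, 0, 0, 0, 1], [0, 0, 40, 0, 0, 0, 1], [0, 0, 40, 0, 0, 0, 1], [7, -30, 20, 0, 0, 0, 1], [12, -36, 0, 0, 0, -0.06, 1]]}}

```text
time_s: 20.8
eef_pos: [609.1, 112.4, 182.2]
ee_rot: [0.003, -0.08, 0.997, -0.003]
force: [0.5, 0.3, -0.1]
grip_width: 1.001
```

Request:
{"op": "play_rows", "data": {"plan": [[12, -36, 0, 0, 0, -0.06, 1], [12, -36, 0, 0, 0, -0.06, 1], [12, -36, 0, 0, 0, -0.06, 1], [12, -36, 0, 0, 0, -0.06, 1], [0, 0, 0, 0, 0, 0, 1]]}}

```text
time_s: 21.22
eef_pos: [660.0, -43.1, 191.6]
ee_rot: [0.009, 0.048, 0.999, -0.005]
force: [-0.5, -0.5, -0.3]
grip_width: 1.001
```

```bash
python3 - <<'E'
from h import *
c=cap('wrist','w13.png')
st()
E
```

```text
t 21.27 pos [659.5 -40.4 191.9] jaw 84.7 q [ 0.009  0.046  0.999 -0.004] F [ 0.   0.  -0.9] g 0.999
```

View pics/w13.png

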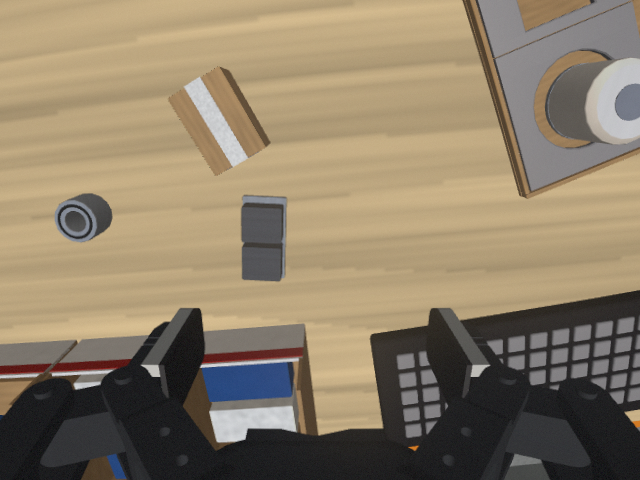

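That picture shows the filter standing in the round nest near (590,100). The long pad's block top has corners (242,204), (284,204), (283,281) and (242,280). That was view 16 of 16, so I'm using numbers only from here.

```bash
python3 - <<'E'
from h import *
c=cap('wrist')
L=P(c,[(242,204),(284,204),(283,281),(242,280)],24);print(L.round(1),L.mean(0),np.degrees(np.arctan2(*(L[2]-L[1])[::-1])),np.degrees(np.arctan2(*(L[3]-L[0])[::-1])))
t=cap('top');print('bin front',P(t,[(347,121),(395,124)],0),P(t,[(347,113)],40))
g=c['img'];v=cv2.cvtColor(g,cv2.COLOR_BGR2HSV)[...,2];v=v[185:290,230:300]
m=(v<90).astype(np.uint8);n,l,s,ce=cv2.connectedComponentsWithStats(m);i=1+s[1:,4].argmax()
p=np.argwhere(m>0)[:,::-1]+[230,185];print(len(p),cv2.minAreaRect(p.astype(np.float32)))
E
```

```text
[[ 648.9 -100.6]
 [ 652.   -66.3]
 [ 720.6  -75.4]
 [ 716.5 -111.1]] [684.47711112 -88.3425726 ] -7.551895133853514 -8.838002704005048
bin front [[ 781.39650655  -72.62769479]
 [ 778.68203236 -188.62727888]] [[784.1245412  -71.01013631]]
2781 ((258.5, 241.5), (77.0, 41.0), 90.0)
```

Request:
{"op": "play_rows", "data": {"plan": [[8, -18, -10, 0.009, 0.018, -0.05, 1], [8, -18, -25, 0, 0, 0, 1], [6, -14, -30, 0, 0, 0, 1], [0, 0, -15, 0, 0, 0, 1], [0, 0, 0, 0, 0, 0, 1]]}}

```text
time_s: 21.78
eef_pos: [681.5, -79.9, 113.4]
ee_rot: [0.001, 0.063, 0.998, 0.001]
force: [-0.2, 0.5, -0.7]
grip_width: 1.001
```

```bash
cat > pad.py <<'E'
from h import *
st()
c=cap('wrist','wp.png')
g=c['img'];v=cv2.cvtColor(g,cv2.COLOR_BGR2HSV)[...,2]
m=cv2.morphologyEx((v<100).astype(np.uint8),cv2.MORPH_CLOSE,np.ones((7,7)))
n,l,s,ce=cv2.connectedComponentsWithStats(m)
for i in range(1,n):
    if s[i,4]>1500:
        p=np.argwhere(l==i)[:,::-1].astype(np.float32);r=cv2.minAreaRect(p);b=cv2.boxPoints(r)
        L=P(c,b,24);d1=L[1]-L[0];d2=L[2]-L[1];print(s[i],r,L.mean(0).round(1),[(round(np.linalg.norm(d),1),round(np.degrees(np.arctan2(d[1],d[0])),1)) for d in (d1,d2)])
E
python3 pad.py
```

```text
t 21.78 pos [681.5 -79.9 113.4] jaw 82.7 q [0.001 0.063 0.998 0.001] F [-0.2  0.5 -0.7] g 1.001
[ 580    0   60  181 4072] ((614.9117431640625, 88.64706420898438), (188.9352264404297, 25.223705291748047), 75.96376037597656) [612.3 107.3] [(np.float64(14.3), np.float64(98.4)), (np.float64(113.0), np.float64(19.4))]
[  23  193   74   61 3388] ((59.1911735534668, 222.48529052734375), (60.36750030517578, 71.17191314697266), 59.036251068115234) [ 647.  -239.4] [(np.float64(50.8), np.float64(109.4)), (np.float64(36.0), np.float64(16.1))]
[ 268  197   55  103 5372] ((295.0, 248.0), (102.0, 54.0), 90.0) [683.9 -92.8] [(np.float64(32.7), np.float64(82.6)), (np.float64(68.6), np.float64(-7.0))]
[    0   308   640   172 64425] ((319.5, 393.49993896484375), (170.99996948242188, 638.9998779296875), 90.0) [811.6 -92.2] [(np.float64(446.0), np.float64(82.6)), (np.float64(175.3), np.float64(10.2))]
```

Request:
{"op": "play_rows", "data": {"plan": [[1, -13, -20, 0, 0, 0, 1], [0, 0, -30, 0, 0, 0, 1], [0, 0, -20, 0, 0, 0, 0.6], [0, 0, 0, 0, 0, 0, 0.6]]}}

```text
time_s: 22.17
eef_pos: [685.6, -88.4, 51.7]
ee_rot: [0.007, 0.06, 0.998, -0.001]
force: [-1.8, -0.5, -1.3]
grip_width: 0.804
```

```bash
python3 pad.py
```

```text
t 22.17 pos [685.6 -88.4  51.7] jaw 83.2 q [ 0.007  0.06   0.998 -0.001] F [-1.8 -0.5 -1.3] g 0.804
[   0  203   50   81 2922] ((24.5, 243.0), (80.0, 49.0), 90.0) [ 648.3 -224. ] [(np.float64(24.3), np.float64(82.7)), (np.float64(41.4), np.float64(-19.6))]
[ 270  212   74  134 9249] ((305.4402770996094, 278.8072509765625), (73.2387466430664, 132.50193786621094), 1.2188751697540283) [683.6 -92.8] [(np.float64(69.6), np.float64(169.8)), (np.float64(32.9), np.float64(81.9))]
[    0   301   640   179 59560] ((319.5, 390.0), (178.0, 639.0), 90.0) [759.3 -94.5] [(np.float64(325.2), np.float64(83.1)), (np.float64(135.1), np.float64(11.1))]
```

Request:
{"op": "play_rows", "data": {"plan": [[-2, -5, -15, 0.002, 0.014, -0.015, 0.6], [0, 0, -13, 0, 0, 0, 0.6], [0, 0, -9, 0, 0, 0, 0.6], [0, 0, 0, 0, 0, 0, 0.6]]}}

```text
time_s: 22.55
eef_pos: [687.2, -92.6, 21.2]
ee_rot: [0.006, 0.066, 0.998, -0.002]
force: [-0.7, -0.5, -0.3]
grip_width: 0.797
```

Request:
{"op": "play_rows", "data": {"plan": [[-3, -1, -6, 0.002, 0.012, 0, 0.6], [0, 0, -6, 0, 0, 0, 0.6], [0, 0, 0, 0, 0, 0, 0.6]]}}

```text
time_s: 22.8
eef_pos: [684.3, -93.7, 8.8]
ee_rot: [-0.0, 0.066, 0.998, -0.001]
force: [0.4, -0.7, 0.6]
grip_width: 0.803
```

Request:
{"op": "play_rows", "data": {"plan": [[0, 0, -1, 0, 0, 0, 0], [0, 0, 0, 0, 0, 0, -1], [0, 0, 0, 0, 0, 0, -1], [0, 0, 0, 0, 0, 0, -1], [0, 0, 0, 0, 0, 0, -1]]}}

```text
time_s: 23.22
eef_pos: [684.5, -93.8, 8.3]
ee_rot: [-0.0, 0.066, 0.998, -0.001]
force: [-0.3, 0.3, -3.1]
grip_width: 0.387
```

Request:
{"op": "play_rows", "data": {"plan": [[0, 0, 0, 0, 0, 0, -1], [0, 0, 0, 0, 0, 0, -1], [0, 0, 0, 0, 0, 0, -1]]}}

```text
time_s: 23.47
eef_pos: [684.5, -93.8, 8.2]
ee_rot: [-0.0, 0.066, 0.998, -0.001]
force: [-0.1, 0.3, -1.0]
grip_width: 0.383
```

Request:
{"op": "play_rows", "data": {"plan": [[0, 0, 15, 0, 0, 0, -1], [0, 0, 30, 0, 0, 0, -1], [-5, 5, 35, 0, 0, 0, -1], [-20, 20, 10, 0, 0, 0.075, -1], [-25, 28, 0, 0, 0, 0.075, -1]]}}

```text
time_s: 23.88
eef_pos: [633.2, -43.8, 97.1]
ee_rot: [-0.002, -0.008, 1.0, -0.002]
force: [0.6, 0.7, -3.0]
grip_width: 0.38
```

Request:
{"op": "play_rows", "data": {"plan": [[-25, 28, 0, 0, 0, 0.075, -1], [-25, 28, 0, 0, 0, 0.075, -1], [-25, 28, 0, 0, 0, 0.075, -1], [-25, 28, 0, 0, 0, 0.05, -1], [0, 0, 0, 0, 0, 0, -1]]}}

```text
time_s: 24.3
eef_pos: [523.5, 75.7, 97.8]
ee_rot: [-0.003, -0.154, 0.988, -0.001]
force: [0.4, -0.4, -2.8]
grip_width: 0.384
```

```bash
python3 - <<'E'
from h import *
st()
E
```

```text
t 24.3 pos [523.5  75.7  97.8] jaw 107.7 q [-0.003 -0.154  0.988 -0.001] F [ 0.4 -0.4 -2.8] g 0.384
```

Request:
{"op": "play_rows", "data": {"plan": [[-15, 24, 0, 0, 0, 0, -1], [-15, 24, -10, 0, 0, 0, -1], [-10, 16, -15, 0, 0, 0, -1], [0, 0, -15, 0, 0, 0, -1], [0, 0, 0, 0, 0, 0, -1]]}}

```text
time_s: 24.72
eef_pos: [479.7, 144.0, 57.8]
ee_rot: [-0.002, -0.155, 0.988, -0.001]
force: [-1.1, -0.3, -3.7]
grip_width: 0.382
```

```bash
python3 - <<'E'
from h import *
st()
E
```

```text
t 24.72 pos [479.7 144.   57.8] jaw 107.9 q [-0.002 -0.155  0.988 -0.001] F [-1.1 -0.3 -3.7] g 0.382
```

Request:
{"op": "play_rows", "data": {"plan": [[4, -4, -15, 0, 0, 0, -1], [0, 0, -12, 0, 0, 0, -1], [0, 0, -6, 0, 0, 0, -1], [0, 0, 0, 0, 0, 0, -1]]}}

```text
time_s: 25.05
eef_pos: [485.0, 139.6, 25.5]
ee_rot: [-0.001, -0.155, 0.988, -0.001]
force: [-0.2, 1.1, -3.9]
grip_width: 0.38
```

Request:
{"op": "play_rows", "data": {"plan": [[-1, 1, -4, 0, 0, 0, -1], [0, 0, -3, 0, 0, 0, -1], [0, 0, -2, 0, 0, 0, -1], [0, 0, -1, 0, 0, 0, -1], [0, 0, 0, 0, 0, 0, -1]]}}

```text
time_s: 25.47
eef_pos: [485.6, 140.2, 17.1]
ee_rot: [0.001, -0.155, 0.988, -0.002]
force: [-0.4, 0.4, -3.1]
grip_width: 0.381
```

Request:
{"op": "play_rows", "data": {"plan": [[-1, 0, -1.5, 0, 0, 0, -1], [0, 0, -1, 0, 0, 0, -1], [0, 0, 0, 0, 0, 0, -1]]}}

```text
time_s: 25.72
eef_pos: [484.8, 140.2, 15.3]
ee_rot: [0.001, -0.155, 0.988, -0.002]
force: [0.0, 0.6, -2.2]
grip_width: 0.388
```

Request:
{"op": "play_rows", "data": {"plan": [[0, 0, 0, 0, 0, 0, 0], [0, 0, 0, 0, 0, 0, 0.3], [0, 0, 0, 0, 0, 0, 0.3], [0, 0, 0, 0, 0, 0, 0.3], [0, 0, 8, 0, 0, 0, 0.3]]}}

```text
time_s: 26.13
eef_pos: [485.2, 140.2, 23.5]
ee_rot: [0.002, -0.155, 0.988, -0.002]
force: [-0.4, 0.2, -0.4]
grip_width: 0.649
```

Request:
{"op": "play_rows", "data": {"plan": [[0, 0, 30, 0, 0, 0, 0.3], [0, 0, 40, 0, 0, 0, 1], [0, 0, 40, 0, 0, 0, 1], [0, 0, 40, 0, 0, 0, 1], [0, 0, 30, 0, 0, 0, 1]]}}

```text
time_s: 26.55
eef_pos: [480.5, 139.9, 208.9]
ee_rot: [-0.004, -0.155, 0.988, -0.001]
force: [0.7, -0.6, 0.1]
grip_width: 1.003
```

Request:
{"op": "play_rows", "data": {"plan": [[15, 15, 20, 0, 0, 0, 1], [20, 20, 20, 0, 0, 0, 1], [15, 15, 20, 0, 0, 0, 1], [0, 0, 0, 0, 0, 0, 1]]}}

```text
time_s: 26.88
eef_pos: [532.4, 191.5, 283.8]
ee_rot: [0.005, -0.154, 0.988, -0.001]
force: [0.5, -0.8, -0.5]
grip_width: 1.002
```

```bash
python3 - <<'E'
from h import *
st()
c=cap('wrist','w20.png')
g=c['img'];h=cv2.cvtColor(g,cv2.COLOR_BGR2HSV)
def big(m,z,nm,k=5):
    m=cv2.morphologyEx(m.astype(np.uint8),cv2.MORPH_CLOSE,np.ones((k,k)))
    n,l,s,ce=cv2.connectedComponentsWithStats(m)
    for i in range(1,n):
        if 250<s[i,4]<15000:
            r=cv2.minAreaRect(np.argwhere(l==i)[:,::-1].astype(np.float32));L=P(c,cv2.boxPoints(r),z)
            print(nm,s[i],L.mean(0).round(1),np.linalg.norm(L[1]-L[0]).round(1),np.linalg.norm(L[2]-L[1]).round(1))
m=h[...,2]<90;m[320:]=0
big(m,31,'dark')
m=(h[...,2]>165)&(h[...,1]<60)
big(m,64,'white')
m=(h[...,1]>90)&(h[...,2]>60);m[330:]=0
big(m,7,'brown')
np.save('w20c.npy',c,allow_pickle=True)
E
```

```text
t 26.88 pos [532.4 191.5 283.8] jaw 107.7 q [ 0.005 -0.154  0.988 -0.001] F [ 0.5 -0.8 -0.5] g 1.002
dark [ 264   98   36   67 2128] [486.3 141.6] 33.0 63.8
dark [  33  116   35   64 1178] [570.  -81.8] 20.9 63.4
dark [386 118  24  25 470] [450.  249.9] 22.5 23.1
dark [ 362  209   48   50 1016] [555.  276.3] 45.9 55.4
dark [543 300  60  20 920] [573.8 520.5] 72.3 26.1
dark [173 308  29  12 284] [714.   93.6] 32.6 14.4
white [ 278   69  130   71 4278] [444.9 189.1] 111.7 59.1
white [  4 117  32  68 856] [573.9 -90.1] 13.5 63.2
white [ 253  222   58   54 1951] [591.6 175.1] 54.8 55.6
brown [  66    0   29   53 1124] [448.2 -81.9] 25.5 49.4
brown [ 478    0  116   33 2067] [303.  346.5] 116.5 29.8
brown [  217    63   239   221 11372] [520.5 212.4] 238.4 242.2
brown [ 253   80   55   94 1945] [484.8 137.9] 54.3 93.1
brown [ 360   95   62   63 1958] [448.6 246.7] 62.3 63.0
brown [  18  115   51   67 2219] [ 579.8 -104.9] 40.3 71.3
brown [  0 120  23  66 712] [ 599.8 -146.1] 17.9 70.9
brown [252 201  66  49 761] [581.5 172.8] 50.6 72.3
brown [  0 309  62  21 638] [ 803.  -103.1] 83.1 29.5
```

The numbers agree: pad about 4 mm, nut 4 mm and filter 2 mm from their nest centres, and all the release heights matched the pick heights plus 7 mm. The arm is clear, so I'm checking the look-alikes in the top view and handing in.

```bash
python3 - <<'E'
from h import *
a=cv2.imread('pics/top0.png');b=cap('top','top1.png')['img']
d=cv2.absdiff(a,b).max(2)
for n,u,v in [('small bearing',420,173),('short pad',465,274),('nut old',415,223)]: print(n,(d[v-18:v+18,u-18:u+18]>40).sum())
st();print(ctrl.finish_job())
E
```

```text
small bearing 0
short pad 0
nut old 277
t 26.98 pos [530.1 189.8 279.9] jaw 107.7 q [ 0.001 -0.154  0.988 -0.002] F [ 0.2 -0.7 -0.7] g 0.995
the job is handed in; nothing more can be done
None
```

All four ordered parts are in their nests, and I handed the job in at about 27 s. I set each part down and released it at its pick height plus the 7 mm nest floor, to within about 1 mm.

| Part | Nest | Last check of position |
|---|---|---|
| Hub nut | square | about 4 mm off centre |
| Large bearing | post | post seen inside the bore |
| Oil filter | round | about 2 mm off centre |
| Long brake pad | slot | about 4 mm off centre |

- **Look-alikes:** comparing the first and last top views showed no change at the small bearing or the short pad.
- **Not confirmed by eye:** my final picture was refused because the 16-view limit was used up. The long pad's seating therefore rests on its release height and colour-mask measurement alone. I saw the other three in place in earlier pictures.
- **Disagreement:** camera position estimates differed by up to about 4 mm between views for the nests, and about 7 mm for the long pad before I took a closer measurement. I used averaged or close-up values, and the final offsets are within the limits.

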